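Fit the new filter in the water purifier

ROBOT

A 6-joint arm with a two-finger parallel gripper is mounted at the origin on a cart in front of the work surface, level with it; the furniture and walls round the work are solid. World frame = base frame: x ahead of the robot, y to its left, z up, the work surface at z = 0. Lengths are in m, angles in rad, forces in N, time in s.
With the tool pointing down it reaches from about 0.35 to 0.975 m from the base axis. Payload 17.4 kg.
Tool frame: the origin (TCP) lies at the very end of the fingers, on their centre line; the grasp point (between the pads) lies manip.grasp_offset behind it (manip.grasp_offset is the distance from the TCP to the grasp point, in m); z points along the fingers, y is the line along which they close (so a half turn about z gives the same grasp; the last joint's range is limited). The gripper opens to 85 mm and grips with 20 to 120 N. Pads are 22 mm wide; open, the fingers measure 114 mm over their backs; the gripper's body (76 mm by 85 mm) begins 54 mm behind the grasp point. The pads swing forward as they close: fully open they stand 13 mm farther back than shut.
Start: joints at [1.215, 0.116, 1.442, -0, 1.584, -0.038], TCP at [0.211, 0.641, 0.231] pointing down, gripper open.
Joint ranges: [-2.83, 2.83], [-0.83, 2.19], [0.07, 2.5], [-1.14, 4.28], [0.01, 3], [-2.97, 2.97]. Speed limits (rad/s): [1.89, 1.89, 2.22, 3.14, 3.14, 3.14].

INTERFACE

Orientations are given as [roll, pitch, yaw] about the fixed x, y, z axes, in that order (R = Rz(yaw) Ry(pitch) Rx(roll)).
In Python, from bench import manip gives the robot as it stands. The module is installed in compiled form; this text tells all that it offers. Calls block until the motion is done:
- manip.reach(position, orientation): joint-space move of the TCP to a pose.
- manip.servo_line(position, ori=None, vel=0.15): straight line of the TCP; ori=None keeps the orientation; vel is the mean speed in m/s.
- manip.movej(angles): joint-space move.
- manip.set_gripper(opening, effort=None): finger opening in m; effort is the grip in N (None keeps the last); returns when the fingers have stopped.
- manip.hold(seconds).
- manip.solve_ik(position, orientation): joint angles nearest the present ones, or None.
- manip.get_image(name): name is "side" or "top"; returns a dict with "frame" (400x640x3 uint8, red, green, blue), "depth" (400x640 float32, m along the optical axis (not along the pixel's ray), 0 where there is no reading), "K" (3x3 intrinsics, pixels), "R" (3x3) and "t" (3): a world point X has camera coordinates R X + t. Camera axes: x right, y down, z forward; pixel columns grow to the right and rows downward; lengths in m; the calibration is good to about 2 mm. A picture is of the moment at which its call begins.
A pose or a line that the arm cannot do raises manip.MotionError and nothing moves.
- manip.job_done(): hands the job in; it is judged then, once.
Readings, each from a call of its own:
- manip.get_time(): time.
- manip.get_joint_pos(): joint angles.
- manip.get_joint_vel(): joint speeds.
- manip.get_joint_efforts(): joint torques, N m.
- manip.get_position(): TCP position.
- manip.get_tool_rot(): TCP orientation.
- manip.get_force(): force on the tool from outside, world axes, zero at the start.
- manip.get_ft_torque(): the same for the moment, N m.
- manip.get_opening(): finger opening in m.
- manip.get_finger_force(): force on a finger pad.
Only numpy, scipy, OpenCV 4.12 (cv2) and the standard library are available. Lean on these libraries where they do the work, as an engineer would, in place of code of your own. Each camera call takes 0.05 s, during which the arm holds its last target. There are 200 camera calls.

TASK

Fit the new blue-topped filter cartridge in the water purifier: press the lid lever on its side fully down so that it holds the lid raised, push the cartridge right down into the socket and turn it clockwise until it locks, then lift the lever back up so that the lid closes over it. Work the lid only by its lever, and leave the other things on the worktop where they stand.

Things in the scene. Friction and masses are not known exactly. Their poses are not given: they have to be found in the camera images.
- purifier: White countertop water purifier, fixed: housing 112 mm high, 150 wide (y), clear water tank (82 mm high) behind, short chrome spout in front. Origin on the filter socket's vertical axis at worktop level; x to the tank at the back, y to its left, z up. Housing from x = -80 to 105 mm, tank to 185 mm. A hollow white lid covers the socket, a lever for it is on the right side.
- socket_mouth (a point): Centre of the filter socket in the flat deck, 112 mm up, seen only while the lid is raised; axes as the purifier's. Dark ring, 6 mm thick, hole 60 mm across, open below, with an entry slot on either side, 18 mm wide, out to 48 mm from the axis, on a line 80 degrees counterclockwise (from above) of the purifier's x axis, at the green dots. Red dots, on the x axis, mark locked.
- cartridge: Loose filter cartridge, upright, 0.17 to 0.30 kg, 108 mm high: white tapered body (nose 38, top 54 mm across, 70 mm long), blue flange 84 mm across at 70 to 76 mm height, upright blue grip bar above it, 64 long (along its x), 13 mm thick. Origin at the centre of its underside, z up. Same after half a turn. Fully in, the flange lies on the deck, the origin 70 mm under the socket mouth.
- cartridge_bar (a point): Place to grip the cartridge: on its axis, in the grip bar, 98 mm above its underside (10 mm below the bar's top, 22 mm above the flange).
- cartridge_lugs (a point): On the cartridge's axis at 58 mm height, level with its two blue lugs, which lie in line with the bar (along x): 11 mm wide, reaching 37 mm from the axis, 7 mm high. They go down through the socket's slots; then the cartridge turns clockwise (from above) 80 degrees, bar along the purifier's x axis, locked; stops 3 degrees later. With the lugs on top of the ring the lid cannot close.
- lid_lever (a joint): Angle of the lid lever, rad: 0 up (lid closed), 0.54 fully down (lid raised). About 7 N at the bar press it down; past about 0.35 the lid goes over its balance point, swings on to 0.54 and stays held up by itself. Lifting the bar with about 5 N until the lever is back under 0.28 lets the lid fall shut by itself in about a second, bringing the lever up.
- lever_pivot (a point): Pivot of the lever, on the right side of the purifier, 92 mm behind the socket axis and 84 mm up; this point lies level with the place to take the grip bar, 150 mm to the right. The arm is 120 mm long and points forward (-x of the purifier): 0.40 rad above level when up, 0.14 rad below level when fully down.
- lever_bar (a point): Place to take the lever's black grip bar, 19 mm from its free end: 18 mm thick, 80 mm long, level, along the purifier's y, standing out to the right from the arm's front end. The point is 150 mm to the right of the socket axis. It moves with the lever on an arc of 120 mm about the pivot, from 131 mm height (up) to 67 mm (down).
- purifier_lid: The hollow white lid, 166 long, 126 wide, 48 mm high (closed top 161 mm up). Origin in the middle of its hinge line, 90 mm behind the socket axis and 116 mm up; z up when closed. Geared to the lever (3.89 times its angle); raised by 2.10 rad it leans back 30 degrees from upright behind the socket, its top edge about 260 mm up.
- the_jar_1: Bystander: glass jar with a white cap, 64 across x 97 mm high, origin at the centre of its underside.
- the_tin_1: Bystander: low food tin, 75 across x 58 mm high, origin at the centre of its underside.
- the_onion_1: Bystander: red onion, 78 across x 84 mm high, origin at the centre of its underside.
- the_mug_2: Bystander: small white cup, 62 across (85 mm with its handle) x 52 mm high, origin at the centre of its underside.
- the_mill_2: Bystander: salt mill, 44 across x 90 mm high, origin at the centre of its underside.
There are look-alikes about, which are no part of the job. Of the things that look like the cartridge, the larger one is meant.

How it is judged:
By the outcome, as a careful person would: the job done as asked, in the order asked, and still so for the second after the job is handed in, with the robot touching nothing.
It also fails if it takes over 67 s, if anything falls off the work surface, if the arm or the gripper's body presses on something with over 40 N, if the wrist force passes 120 N, or if a joint passes its speed limit or range.

## Working session

There is one attempt and no reset: what is moved stays moved. The work goes in short steps, each a Python script; the robot and the scene stay as the last script left them, time stands still between calls to the robot, and variables do not carry over. Pictures are saved under pics/ and viewed, at most 10 in all, crops included, and the job is handed in when it is done.

```bash
mkdir -p pics; python3 - <<'E'
from bench import manip
import cv2,numpy as np
for n in ("top","side"):
    d=manip.get_image(n); cv2.imwrite(f"pics/{n}0.png",d["frame"][:,:,::-1]); np.savez(f"{n}0.npz",**d)
    print(n,d["K"].round(1).tolist(),(-d["R"].T@d["t"]).round(3),d["R"].round(2).tolist())
print(manip.grasp_offset,manip.get_time(),manip.get_tool_rot(),manip.get_opening())
E
```

```text
top [[383.1, 0.0, 320.6], [0.0, 383.1, 194.6], [0.0, 0.0, 1.0]] [ 0.274 -0.03   1.405] [[0.01, -1.0, -0.02], [-0.98, -0.01, -0.18], [0.18, 0.02, -0.98]]
side [[494.9, 0.0, 321.7], [0.0, 494.9, 185.0], [0.0, 0.0, 1.0]] [-0.17  -1.206  1.28 ] [[0.87, -0.5, 0.0], [-0.32, -0.56, -0.76], [0.38, 0.66, -0.65]]
0.0187 0.1 [-3.14053548e+00 -3.91714669e-05  2.82371323e+00] 0.08539616304942257
```

View pics/top0.png

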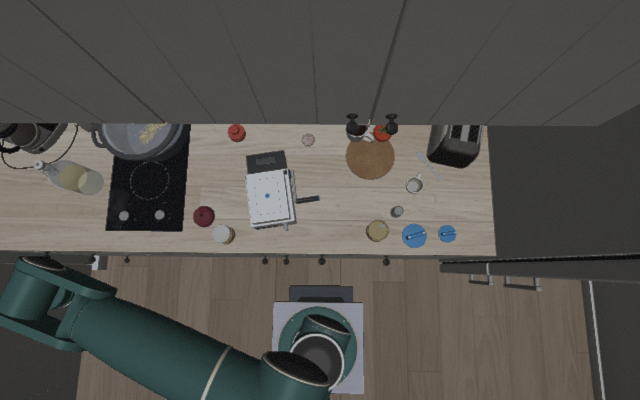

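View pics/side0.png

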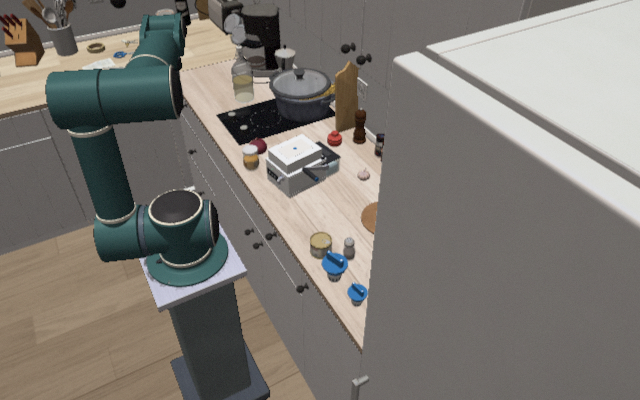

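The top view shows the purifier lid at about (268,197), the lever bar at (307,199), the cartridge at (414,236) and its smaller look-alike at (447,233). The tin is at (377,231) and the mill at (397,211). The side view shows the cartridge at (335,264). Next I'll measure these.

```bash
cat > h.py <<'E'
import numpy as np,cv2
from bench import manip
def ray(d,u,v,z):
    K,R,t=d["K"],d["R"],d["t"]; c=-R.T@t
    r=R.T@np.linalg.inv(K)@np.array([u,v,1.]); return c+r*(z-c[2])/r[2]
def pts(d,m):
    v,u=np.nonzero(m&(d["depth"]>0)); q=d["depth"][v,u]
    X=np.linalg.inv(d["K"])@np.vstack([u*q,v*q,q]); return (d["R"].T@(X-d["t"][:,None])).T
def load(n): return dict(np.load(n))
E
python3 - <<'E'
from h import *
T=load("top0.npz");S=load("side0.npz")
a=cv2.resize(T["frame"][140:250,235:335],None,fx=5,fy=5,interpolation=cv2.INTER_CUBIC)[:,:500]
b=cv2.resize(T["frame"][215:255,395:465],None,fx=4,fy=4,interpolation=cv2.INTER_CUBIC)
c=cv2.resize(S["frame"][245:310,310:380],None,fx=4,fy=4,interpolation=cv2.INTER_CUBIC)
o=np.zeros((550,790,3),np.uint8);o[:,:500]=a;o[:160,505:785]=b;o[170:430,505:785]=c
cv2.imwrite("pics/crop1.png",o[:,:,::-1])
for nm,d in(("top",T),("side",S)):
    hsv=cv2.cvtColor(d["frame"],cv2.COLOR_RGB2HSV)
    m=cv2.inRange(hsv,(98,110,60),(118,255,255))
    n,l,s,c=cv2.connectedComponentsWithStats(m)
    for i in range(1,n):
        if s[i,4]>60:
            P=pts(d,l==i); print(nm,s[i],c[i].round(1),"P",np.median(P,0).round(3),"flange ray",ray(d,*c[i],.076).round(3),P[:,2].min().round(3),P[:,2].max().round(3))
d=T
P=pts(d,np.ones((400,640),bool))
# lid top
sel=np.zeros((400,640),np.uint8);v,u=np.nonzero(d["depth"]>0)
k=(abs(P[:,2]-.161)<.006)&(u>235)&(u<330)&(v>140)&(v<250)
sel[v[k],u[k]]=255
cs=max(cv2.findContours(sel,0,2)[0],key=cv2.contourArea)
Q=np.array([ray(d,*p[0],.161)[:2] for p in cs],np.float32)
print("lid rect",cv2.minAreaRect(Q), cv2.boundingRect(cs))
print("depth lever", [ (uu,vv,pts(d,np.add.outer(1000*np.arange(400),np.arange(640))==1000*vv+uu).round(3).tolist()) for uu,vv in((300,200),(307,199),(315,198))])
E
```

```text
top [403 224  23  24 416] [413.9 235.4] P [ 0.381 -0.33   0.077] flange ray [ 0.382 -0.33   0.076] 0.07 0.113
top [439 225  17  17 218] [446.8 233.4] P [ 0.391 -0.449  0.057] flange ray [ 0.391 -0.443  0.076] 0.049 0.084
side [322 251  26  24 436] [334.2 263.2] P [ 0.376 -0.338  0.078] flange ray [ 0.381 -0.332  0.076] -0.004 0.113
side [348 284  19  18 257] [357.  292.3] P [ 0.387 -0.454  0.057] flange ray [ 0.382 -0.463  0.076] 0.047 0.087
lid rect ((0.5023977756500244, 0.16910552978515625), (0.16675929725170135, 0.1263933777809143), 9.215068817138672) (246, 169, 44, 54)
depth lever [(300, 200, [[0.492, 0.061, 0.14]]), (307, 199, [[0.495, 0.038, 0.141]]), (315, 198, [[0.499, 0.011, 0.142]])]
```

View pics/crop1.png

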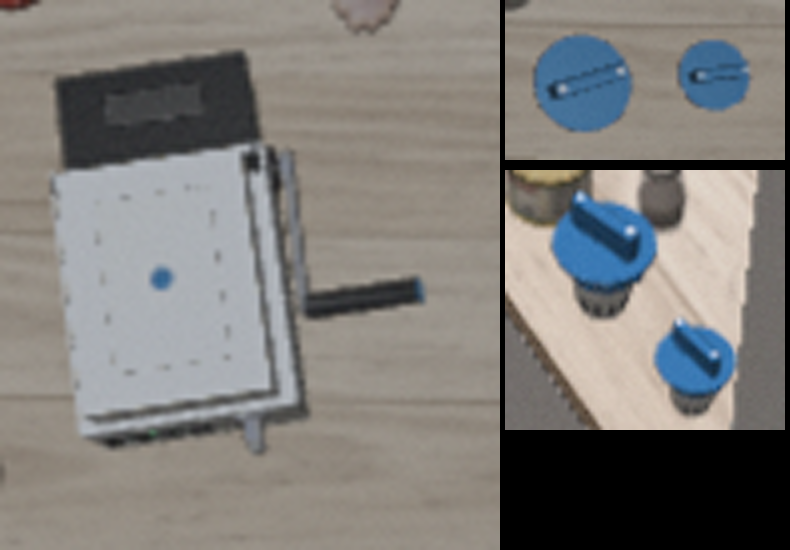

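The lid rectangle measures 166.8 × 126.4 mm, which matches the spec, and the purifier yaw is about 9.2°. Next I'll refine the cartridge bar and the lever bar.

```bash
python3 - <<'E'
from h import *
T=load("top0.npz");S=load("side0.npz")
y=np.deg2rad(9.215);ex=np.array([np.cos(y),np.sin(y)]);ey=np.array([-ex[1],ex[0]])
O=np.array([.5024,.1691])-.007*ex; print("O",O, "lid dot",ray(T,267.4,195.6,.161))
print("lever pred",O+(.092-.12*np.cos(.4))*ex-.15*ey)
for nm,d,box in(("top",T,(296,190,324,206)),("side",S,(295,155,335,190))):
    g=d["frame"].max(2); m=np.zeros(g.shape,bool);x0,y0,x1,y1=box; m[y0:y1,x0:x1]=g[y0:y1,x0:x1]<60
    P=pts(d,m);P=P[(P[:,2]>.1)&(P[:,2]<.15)]
    L=np.c_[(P[:,:2]-O)@ex,(P[:,:2]-O)@ey]; print(nm,"lever pts",len(P),L.min(0).round(3),L.max(0).round(3),L.mean(0).round(4),P[:,2].max().round(3))
for nm,d,box in(("top",T,(400,220,430,252)),("side",S,(318,245,352,280))):
    hsv=cv2.cvtColor(d["frame"],cv2.COLOR_RGB2HSV); m=cv2.inRange(hsv,(98,90,30),(118,255,255))
    m2=np.zeros_like(m);x0,y0,x1,y1=box;m2[y0:y1,x0:x1]=m[y0:y1,x0:x1]
    P=pts(d,m2>0)
    F=P[abs(P[:,2]-.076)<.006][:,:2].astype(np.float32); print(nm,"flange",cv2.minEnclosingCircle(F))
    ct=max(cv2.findContours(m2,0,2)[0],key=cv2.contourArea)
    print(" outline ellipse",cv2.fitEllipse(np.array([ray(d,*p[0],.076)[:2] for p in cv2.convexHull(ct)],np.float32)))
    B=P[P[:,2]>.098]; c=B.mean(0);w,V=np.linalg.eigh(np.cov((B-c)[:,:2].T)); print(" bar",len(B),c.round(4),(np.degrees(np.arctan2(V[1,1],V[0,1]))%180).round(1),np.ptp((B-c)[:,:2]@V[:,1]))
    r=cv2.minAreaRect(B[:,:2].astype(np.float32));print(" rect",r)
E
```

```text
O [0.49549034 0.16797902] lid dot [0.50236786 0.16786889 0.161     ]
lever pred [0.50122307 0.01694791]
top lever pts 79 [-0.028 -0.163] [-0.015 -0.091] [-0.0219 -0.1302] 0.146
side lever pts 69 [-0.034 -0.16 ] [ 0.092 -0.061] [-0.0145 -0.1225] 0.144
top flange ((0.3824898600578308, -0.33025580644607544), 0.04112067073583603)
 outline ellipse ((0.3827599883079529, -0.33022692799568176), (0.0796675831079483, 0.08090555667877197), 103.51009368896484)
 bar 65 [ 0.3827 -0.3287  0.1079] 107.3 0.061944352933306565
 rect ((0.38259357213974, -0.3285011351108551), (0.012711205519735813, 0.06193746253848076), 17.505172729492188)
side flange ((0.3837600648403168, -0.33271104097366333), 0.04398250952363014)
 outline ellipse ((0.3824204206466675, -0.32873767614364624), (0.0789572075009346, 0.10029440373182297), 157.12271118164062)
 bar 83 [ 0.3798 -0.3337  0.1056] 109.5 0.06456231572346793
 rect ((0.38045385479927063, -0.33210816979408264), (0.013590970076620579, 0.06456165760755539), 19.526771545410156)
```

```bash
cat >> h.py <<'E'
from scipy.spatial.transform import Rotation as Ro
YAW=np.deg2rad(9.215);O=np.array([.4955,.168,0])
RP=Ro.from_euler('z',YAW)
def W(p): return O+RP.apply(p)                      # purifier -> world
def down(yaw): return (Ro.from_euler('z',yaw)*Ro.from_euler('x',np.pi)).as_euler('xyz')
def tilt(t): return (RP*Ro.from_euler('y',t)*Ro.from_euler('z',np.pi/2)*Ro.from_euler('x',np.pi)).as_euler('xyz')
def bar(a): return np.array([.092-.12*np.cos(.4-a),-.150,.084+.12*np.sin(.4-a)])  # lever bar at lever angle a
def snap(n,k):
    d=manip.get_image(n); np.savez(f"{n}{k}.npz",**d); cv2.imwrite(f"pics/{n}{k}.png",d["frame"][:,:,::-1]); return d
E
python3 - <<'E'
from h import *
b=bar(0);o=down(YAW+np.pi/2)
manip.set_gripper(0.0,40)
manip.reach(W(b+[0,0,.11]),o); print(manip.get_time(),manip.get_position(),W(b))
manip.servo_line(W(b+[0,0,.016]),o,.12)
for a in (.05,.15,.25,.33,.40,.47,.52):
    manip.servo_line(W(bar(a)+[0,0,.010]),o,.06); print(a,manip.get_force().round(1),manip.get_position()[2].round(4))
manip.servo_line(W(bar(.52)+[0,0,.12]),o,.2); manip.hold(.3)
print(manip.get_time())
snap("top",1);snap("side",1)
T=load("top1.npz");S=load("side1.npz")
a=cv2.resize(T["frame"][130:250,230:330],None,fx=4,fy=4,interpolation=cv2.INTER_CUBIC)
b=cv2.resize(S["frame"][110:230,250:350],None,fx=4,fy=4,interpolation=cv2.INTER_CUBIC)
cv2.imwrite("pics/crop2.png",np.hstack([a,b])[:,:,::-1])
E
```

```text
3.3083 [0.50132924 0.01753658 0.24070673] [0.50123273 0.01696889 0.1307302 ]
0.05 [-0.2  0.1 -1. ] 0.1349
0.15 [ 1.1 -0.3  0.9] 0.1236
0.25 [-0.1  0.1  0.5] 0.112
0.33 [-0.5 -0.1  0.7] 0.1019
0.4 [ 0.5 -0.   0.5] 0.0934
0.47 [ 0.3 -0.3 -0.3] 0.0851
0.52 [ 0.1 -0.1  0.6] 0.0792
7.4333
```

View pics/crop2.png

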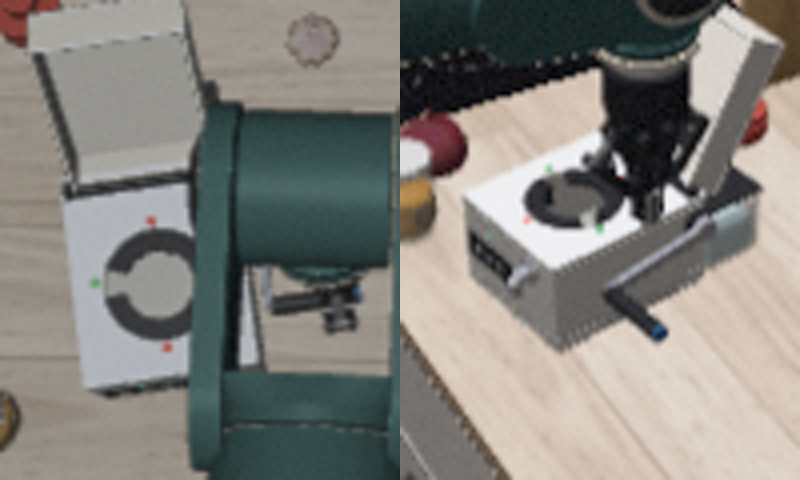

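The lid is raised and held, and the lever is down at side-crop (635,310). The socket ring with its red and green dots is visible. Now I'll grasp the cartridge and measure the socket with the arm out of the way.

```bash
python3 - <<'E'
from h import *
o=down(np.deg2rad(108)); c=np.array([.382,-.330,0])
manip.set_gripper(.05,60)
manip.reach(c+[0,0,.19],o)
T=snap("top",2);S=snap("side",2)
for nm,d in(("top",T),("side",S)):
    hsv=cv2.cvtColor(d["frame"],cv2.COLOR_RGB2HSV)
    for col,rs in(("red",[((0,90,60),(8,255,255)),((172,90,60),(180,255,255))]),("green",[((45,70,60),(85,255,255))])):
        m=sum(cv2.inRange(hsv,*r) for r in rs); n,l,s,cc=cv2.connectedComponentsWithStats(m)
        for i in range(1,n):
            X=ray(d,*cc[i],.112)
            q=RP.inv().apply(X-O)
            if np.hypot(*q[:2])<.075: print(nm,col,s[i,4],X.round(4),"local",q.round(4),"ang",np.degrees(np.arctan2(q[1],q[0])).round(1))
    # hole
manip.servo_line(c+[0,0,.0795],o,.12)
print(manip.get_force().round(1)); manip.set_gripper(0.0,60)
print("open",manip.get_opening(),manip.get_finger_force(),manip.get_position(),manip.get_force().round(1),manip.get_time())
T2=T
cv2.imwrite("pics/crop3.png",np.hstack([cv2.resize(d["frame"][v:v+110,u:u+90],None,fx=4,fy=4,interpolation=cv2.INTER_CUBIC) for d,v,u in((T,140,230),(S,120,255))])[:,:,::-1])
E
```

```text
top red 2 [0.5486 0.1767 0.112 ] local [5.38e-02 1.00e-04 1.12e-01] ang 0.1
top red 4 [0.4391 0.159  0.112 ] local [-0.0571  0.0002  0.112 ] ang 179.8
top green 2 [0.4956 0.223  0.112 ] local [0.0089 0.0542 0.112 ] ang 80.7
top green 2 [0.493  0.1128 0.112 ] local [-0.0113 -0.0541  0.112 ] ang -101.8
[-0.6  0.1  0.6]
open 0.011886883301961273 58.81427049636841 [ 0.38212564 -0.33019693  0.07994435] [-0.2 -0.   4.4] 11.025
```

View pics/crop3.png

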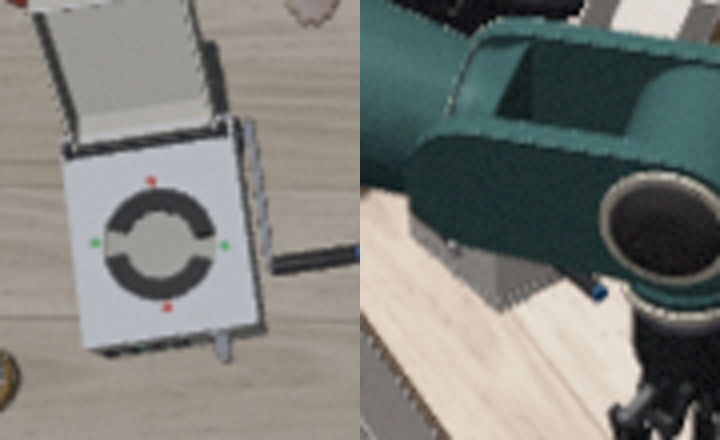

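```bash
python3 - <<'E'
from h import *
T=load("top2.npz"); g=T["frame"].max(2); m=np.zeros_like(g); m[183:217,252:288]=(g[183:217,252:288]<95)*255
n,l,s,cc=cv2.connectedComponentsWithStats(m)
idx=[i for i in range(1,n) if s[i,4]>40]; v,u=np.nonzero(np.isin(l,idx))
ps=np.array([ray(T,a,b,.112) for a,b in zip(u,v)])
r=cv2.minEnclosingCircle(ps[:,:2].astype(np.float32)); print(s[idx].tolist(),"ring local",RP.inv().apply(ps-O).mean(0).round(4),"circ",RP.inv().apply(np.r_[r[0],0]-O).round(4),r[1])
manip.servo_line([.382,-.330,.26],down(np.deg2rad(108)),.2)
print(manip.get_force().round(1),manip.get_opening())
c=W([-.0013,0,0]); manip.reach(c+[0,0,.26],down(YAW+np.deg2rad(80)))
print(manip.get_time(),manip.get_position(),c,manip.get_tool_rot(),manip.get_joint_pos().round(2),manip.get_opening())
S=snap("side",3);T=snap("top",3)
cv2.imwrite("pics/crop4.png",np.hstack([cv2.resize(d["frame"][v:v+120,u:u+100],None,fx=4,fy=4,interpolation=cv2.INTER_CUBIC) for d,v,u in((S,100,250),(T,130,230))])[:,:,::-1])
E
```

```text
[[257, 187, 26, 13, 158], [257, 204, 26, 11, 144]] ring local [-0.0011 -0.0008  0.112 ] circ [-0.0012 -0.0006  0.    ] 0.04782648757100105
[ 0.1 -0.4 -3. ] 0.011911426395421268
13.925 [0.49440639 0.16715589 0.2599077 ] [0.49421678 0.16779182 0.        ] [-3.14153382e+00  1.74540845e-04  1.55651401e+00] [ 0.28 -0.23  1.72 -0.    1.64  0.29] 0.012222556150180666
```

View pics/crop4.png

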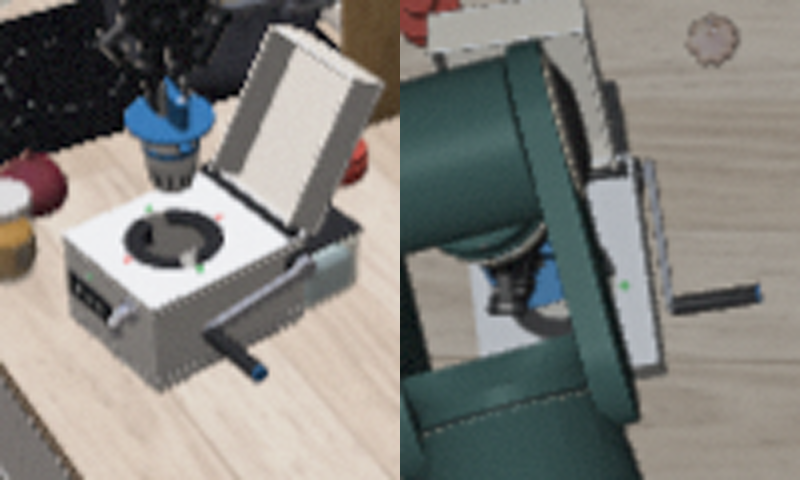

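```bash
python3 - <<'E'
from h import *
c=W([-.0012,-.0003,0]); o=down(YAW+np.deg2rad(80)); f0=manip.get_force()
manip.servo_line(c+[0,0,.185],o,.12); 
for z in (.170,.160,.150,.143,.138,.134,.130,.126,.1225,.1215):
    manip.servo_line(c+[0,0,z],o,.04); f=manip.get_force()-f0; p=manip.get_position()
    print(z,f.round(1),p.round(4),manip.get_ft_torque().round(2))
    if f[2]>25: print("stop");break
print(manip.get_time(),manip.get_opening())
snap("side",4)
E
```

```text
0.17 [-1.2 -0.3  0.1] [0.4943 0.1675 0.1699] [-0.02 -0.    0.01]
0.16 [-0.6 -0.3 -0.1] [0.4942 0.1675 0.1597] [ 0.01 -0.03  0.1 ]
0.15 [ 0.7 -0.9 -0.9] [0.4942 0.1675 0.1497] [ 0.01 -0.01 -0.  ]
0.143 [-0.1 -1.1 -0.5] [0.4942 0.1675 0.1427] [-0.01  0.02 -0.05]
0.138 [ 0.2 -0.1 -0.9] [0.4942 0.1675 0.1377] [-0.06 -0.02 -0.04]
0.134 [-0.5  0.2  0.9] [0.4942 0.1675 0.1337] [0.01 0.02 0.02]
0.13 [-1.1 -0.5 -0.1] [0.4942 0.1675 0.1297] [ 0.    0.01 -0.03]
0.126 [-0.2  0.   0.2] [0.4942 0.1675 0.1257] [-0.04  0.02  0.  ]
0.1225 [-0.5 -0.1 -0.6] [0.4943 0.1675 0.1223] [-0.01 -0.02  0.01]
0.1215 [-0.7 -1.1  6. ] [0.4945 0.1676 0.122 ] [-0.16  0.39 -0.04]
17.975 0.011543001255935478
```

It went in cleanly, and the flange touched at 122 mm as expected. Now I'll turn it clockwise.

```bash
python3 - <<'E'
from h import *
p=manip.get_position(); c=np.array([*W([-.0010,-.0003,0])[:2],.1215])
for a in (70,60,50,40,30,20,10,2,-1.5):
    o=down(YAW+np.deg2rad(a))
    try: manip.servo_line(c,o,.02)
    except Exception as e: print("err",e); manip.reach(c,o)
    print(a,manip.get_force().round(1),manip.get_ft_torque().round(2),np.degrees(manip.get_tool_rot()[2]-YAW).round(1),manip.get_position().round(4),manip.get_time())
manip.hold(.2);manip.set_gripper(.05)
manip.servo_line(c+[0,0,.14],None,.2)
# to lever approach
b=bar(.54); manip.reach(W(b+[-.03,-.0,.16]),tilt(-.3))
T=snap("top",5);S=snap("side",5);print(manip.get_time())
cv2.imwrite("pics/crop5.png",np.hstack([cv2.resize(d["frame"][v:v+120,u:u+100],None,fx=4,fy=4,interpolation=cv2.INTER_CUBIC) for d,v,u in((S,100,250),(T,130,230))])[:,:,::-1])
E
```

```text
70 [-0.7  0.8  4.8] [ 0.17  0.34 -0.12] 70.1 [0.4948 0.1677 0.1219] 18.35
60 [ 0.3 -0.3  5.4] [ 0.14  0.34 -0.05] 60.1 [0.4948 0.1677 0.1219] 18.675
50 [0.1 1.4 5.8] [ 0.17  0.27 -0.06] 50.1 [0.4948 0.1677 0.1219] 19.0
40 [-0.5  0.4  5.2] [ 0.29  0.29 -0.05] 40.1 [0.4948 0.1677 0.1219] 19.325
30 [0.3 0.9 6.2] [ 0.33  0.24 -0.12] 30.1 [0.4948 0.1677 0.1219] 19.65
20 [-0.2 -0.2  5.9] [ 0.37  0.19 -0.08] 20.1 [0.4948 0.1678 0.1219] 19.975
10 [0.6 0.6 4.7] [ 0.36  0.15 -0.15] 10.1 [0.4948 0.1678 0.1219] 20.3
2 [0.9 0.4 5.4] [ 0.39  0.07 -0.11] 2.1 [0.4948 0.1677 0.1219] 20.5917
-1.5 [-0.5  0.2  5.9] [ 0.31  0.16 -0.03] -1.4 [0.4948 0.1677 0.1219] 20.8417
24.15
```

View pics/crop5.png

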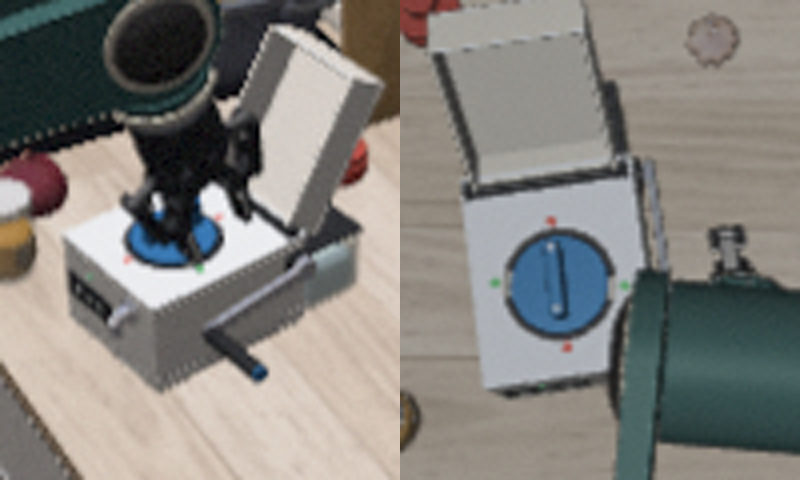

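The bar lies in line with the red dots (both lines about 7° in the crop), so the cartridge is locked and seated flat. Next is the lever: check where its bar is, grip it and raise it along the arc.

```bash
python3 - <<'E'
from h import *
S=load("side5.npz");T=load("top2.npz")
L=lambda X:RP.inv().apply(X-O).round(4)
print("tip side",L(ray(S,315.5,193,.067)),"top bar row",L(ray(T,310,205,.076)),"expected",bar(.54))
for d,b in((T,(297,196,325,212)),):
    g=d["frame"].max(2);m=np.zeros(g.shape,bool);m[b[1]:b[3],b[0]:b[2]]=g[b[1]:b[3],b[0]:b[2]]<70
    P=pts(d,m);P=P[(P[:,2]>.05)&(P[:,2]<.09)];print(len(P),L(P.mean(0)),L(P).min(0),L(P).max(0))
def tcp(a,t,back=0):
    zt=RP.apply([-np.sin(t),0,-np.cos(t)]); return W(bar(a)+[-.001,0,0])+zt*(manip.grasp_offset-back)
tt=lambda a:.24-a
# feasibility
print([manip.solve_ik(tcp(a,tt(a)),tilt(tt(a))) is not None for a in(.54,.3,.0)], (Ro.from_euler('xyz',tilt(-.3)).apply([0,0,1])), RP.apply([np.sin(.3),0,-np.cos(.3)]))
E
```

```text
tip side [-0.0239 -0.1662  0.067 ] top bar row [-0.0319 -0.1345  0.076 ] expected [-0.02682592 -0.15        0.06725483]
81 [-0.0298 -0.1295  0.075 ] [-0.0364 -0.1639  0.0667] [-0.0214 -0.0919  0.0818]
[True, True, True] [ 0.29170633  0.04732449 -0.95533649] [ 0.29170633  0.04732449 -0.95533649]
```

```bash
python3 - <<'E'
from h import *
def tcp(a,t,back=0):
    zt=RP.apply([-np.sin(t),0,-np.cos(t)]); return W(bar(a)+[-.0015,0,0])+zt*(manip.grasp_offset-back)
tt=lambda a:.24-a
f0=manip.get_force()
manip.reach(tcp(.54,-.3,.09),tilt(-.3))
manip.servo_line(tcp(.54,-.3),tilt(-.3),.1); print(manip.get_force().round(1))
manip.set_gripper(0,40); print("open",manip.get_opening(),manip.get_force().round(1))
for a in (.48,.42,.36,.30,.25,.20,.15,.10,.05,.01):
    manip.servo_line(tcp(a,tt(a)),tilt(tt(a)),.05); print(a,manip.get_force().round(1),manip.get_opening().round(4))
manip.hold(.3); manip.set_gripper(.05); manip.servo_line(tcp(0,.23,.10),None,.15)
print(manip.get_time(),manip.get_force().round(1))
manip.servo_line(manip.get_position()+[-.03,-.2,.05],None,.2); manip.hold(.5)
T=snap("top",6);S=snap("side",6);print(manip.get_time())
cv2.imwrite("pics/crop6.png",np.hstack([cv2.resize(d["frame"][v:v+120,u:u+100],None,fx=4,fy=4,interpolation=cv2.INTER_CUBIC) for d,v,u in((S,100,250),(T,130,230))])[:,:,::-1])
k=np.zeros((400,640),bool);k[150:240,235:292]=1
P=pts(T,k);print("lid top pts",(abs(P[:,2]-.161)<.006).sum(), np.percentile(P[P[:,2]>.15][:,2],[5,50,95]))
E
```

```text
[ 0.4 -0.1  0.6]
open 0.016584061510281602 [-0.6  0.9  4.1]Traceback (most recent call last):
  File "<stdin>", line 10, in <module>
AttributeError: 'float' object has no attribute 'round'
```

The script failed on a print after the first arc step, with the lever still gripped at 0.48. I'll continue from there.

```bash
python3 - <<'E'
from h import *
def tcp(a,t,back=0):
    zt=RP.apply([-np.sin(t),0,-np.cos(t)]); return W(bar(a)+[-.0015,0,0])+zt*(manip.grasp_offset-back)
tt=lambda a:.24-a
for a in (.42,.36,.30,.25,.20,.15,.10,.05,.01):
    manip.servo_line(tcp(a,tt(a)),tilt(tt(a)),.05); print(a,manip.get_force().round(1),round(manip.get_opening(),4))
manip.hold(.3); manip.set_gripper(.05); manip.servo_line(tcp(0,.23,.10),None,.15)
print(manip.get_time(),manip.get_force().round(1))
manip.servo_line(manip.get_position()+[-.03,-.2,.05],None,.2); manip.hold(.5)
T=snap("top",6);S=snap("side",6);print(manip.get_time())
cv2.imwrite("pics/crop6.png",np.hstack([cv2.resize(d["frame"][v:v+120,u:u+100],None,fx=4,fy=4,interpolation=cv2.INTER_CUBIC) for d,v,u in((S,100,250),(T,130,230))])[:,:,::-1])
k=np.zeros((400,640),bool);k[150:240,235:292]=1
P=pts(T,k);print("lid top pts",(abs(P[:,2]-.161)<.006).sum(), np.percentile(P[P[:,2]>.15][:,2],[5,50,95]))
E
```

```text
0.42 [ 9.   1.1 -3.9] 0.0166
0.36 [ 9.2 -0.5 -2.5] 0.0166
0.3 [ 8.8  0.5 -2.4] 0.0165
0.25 [ 9.2  0.7 -1.3] 0.0167
0.2 [ 9.  -0.  -2.2] 0.0167
0.15 [ 7.9  0.7 -0.2] 0.0169
0.1 [ 8.   0.3 -0. ] 0.0165
0.05 [ 7.4 -0.5  0.4] 0.0163
0.01 [ 7.9 -0.7  0.7] 0.0167
30.3417 [-0.1  0.  -0.8]
32.1333
lid top pts 1834 [0.15721418 0.16157448 0.16572008]
```

View pics/crop6.png

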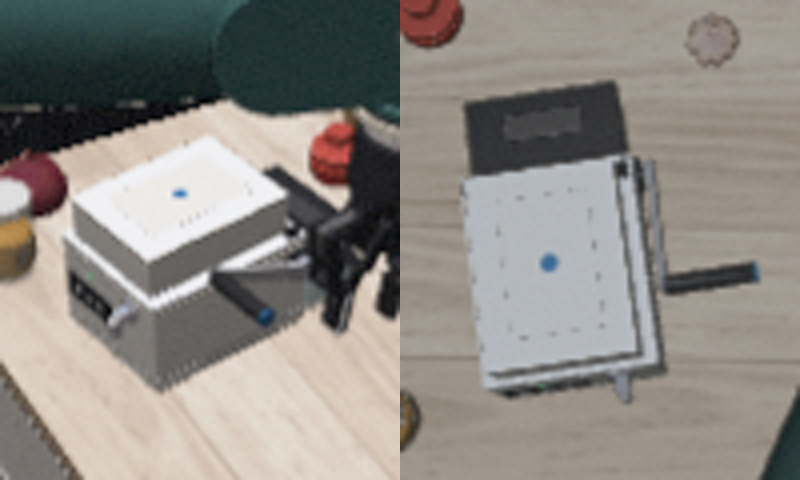

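View pics/top6.png

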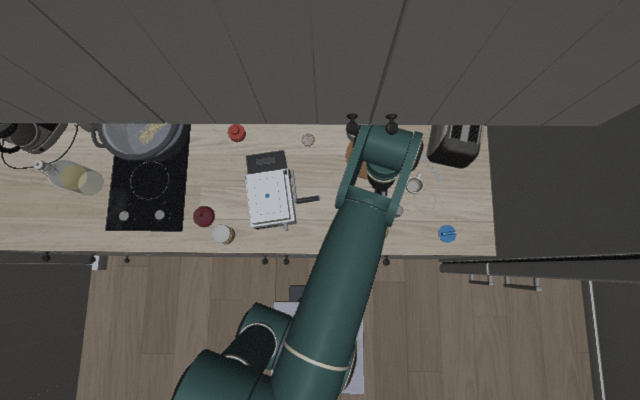

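The lid is shut flat with its top at 161 mm, as at the start. The lever is back up at (307,199), the bystanders in view are in place, and the gripper is clear.

```bash
python3 -c "
from bench import manip
print(manip.get_force().round(1)); print(manip.job_done())"
```

```text
[-0.2  0.  -0.7]
the job is handed in; nothing more can be done
None
```

The new cartridge is seated and locked in the purifier, the lever is back up with the lid closed over it, and I handed the job in at about 32 s of the 67 s allowed; no verdict came back.

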